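# Lay the form block down into the fixture corner

### The arm

A 6-joint arm with a two-finger parallel gripper is mounted at the origin on the work surface. World frame = base frame: x ahead of the robot, y to its left, z up, the work surface at z = 0. Lengths are in mm, angles in rad, forces in N, time in s.
With the tool pointing down it reaches from about 375 to 900 mm from the base axis. Payload 3.1 kg.
Tool frame: the origin (TCP) lies at the very end of the fingers, on their centre line; the grasp point (between the pads) lies 19 mm behind it (env.pinch_z is the distance from the TCP to the grasp point, in mm); z points along the fingers, y is the line along which they close (so a half turn about z gives the same grasp; the last joint's range is limited). The gripper opens to 87 mm and grips with 3 to 60 N. Pads are 19 mm wide; open, the fingers measure 117 mm over their backs; the gripper's body (75 mm by 190 mm) begins 51 mm behind the grasp point.
Start: joints at [1.052, 0.527, 1.433, -0, 1.181, -0.178], TCP at [208.859, 589.045, 222.548] pointing down, gripper open.
Joint ranges: [-3.08, 3.08], [-0.75, 2.2], [0.22, 2.44], [-1.43, 4.57], [0, 2.65], [-2.85, 2.85]. Speed limits (rad/s): [2.79, 2.79, 3.14, 3.14, 3.14, 3.14].

### API

Orientations are given as a rotation vector (axis times angle).
In Python, from rig import env gives the robot as it stands. The module is installed in compiled form; this text tells all that it offers.
- The arm moves only by the shell command python3 -m pendant 'ROWS' [FORCE]. ROWS is JSON, a list that holds one entry, the list of rows, each a list of 5 numbers: the shift along the tool's x, y, z in m, then the turn about the tool's z in rad, then the closure, from -1 (fully open) to 1 (shut), so that 0 is half open. A call has exactly 10 rows; each row is the pose to reach, as a shift and turn from the pose commanded when the call began, along the tool's axes at that moment; what a row does not reach only later rows make up. A row lasts 1/8 s, in which the tool goes at most 62.5 mm and 10.7 degrees, less where a joint would pass 70% of its speed; a pose out of reach is approached as far as the arm can. A call with a gripper value outside its range is refused whole. The fingers move at their own pace and stop on an object; FORCE is the grip in N (left out, the last holds). Time passes only in rows, so rows that repeat a pose let the fingers close, or fill a call up. It gives the time, the measured TCP pose, the force, the opening and the grip force at its end, in the units of the state.
- env.get_state(): the state, without advancing time (a new reading comes with each control period).
- env.capture(name): name is "scene" or "side" or "wrist"; returns the picture (384x512x3 uint8, red, green, blue); there is no depth.
- env.camera_model(name): a dict with "camera_matrix" (3x3 intrinsics, pixels), "extrinsics" (4x4, takes a point from camera to world coordinates); the wrist camera has in their place "tool_from_camera" (4x4, takes a point from camera to tool coordinates, whose origin is the TCP and whose axes are the flange's). Camera axes: x right, y down, z forward; pixel columns grow to the right and rows downward; lengths in mm; the calibration is good to about 2 mm. A picture is of the moment at which its call begins: read the wrist's pose just before it. camera_model takes no time and is no camera call.
- env.close_job(): hands the job in; it is judged then, once.
Trained networks look in the newest picture that a camera, given by its name, has taken for a name from the list of things; names that differ only in an ending like _2 or _b are one class to them, and where a whole thing is asked for, a point or a joint stands for the part that bears it (a point fixed in the world has none). Each returns a list of dicts, best first, with "score" (0 to 1); they miss things now and then, are a little off and sometimes report something else, mostly with a low value. They report only what shows in the picture. A call takes as long as a camera call. They do not tell look-alikes from the thing itself.
- env.find_in(label, camera): "xyz" ([x, y, z] in mm, in world coordinates, good to about 4 mm: the middle of the surface that is visible of it).
- env.trace(label, camera): "pixels" (384x512 bool, what is visible of it).
- env.tip_of(label, camera): "xyz" ([x, y, z] in mm, in world coordinates, good to about 4 mm: a listed point, or the origin of a listed thing).
The state is a dict: "time_s": time; "qpos": joint angles; "qd": joint speeds; "effort": joint torques, N m; "tcp_pos": TCP position; "tcp_rot": TCP orientation; "contact_force": force on the tool from outside, world axes, zero at the start; "torque": the same for the moment, N m; "grip_width": opening from 0.0 (shut) to 1.0 (fully open); "finger_force": force on a finger pad.
Only numpy, scipy, OpenCV 4.12 (cv2) and the standard library are available. Lean on these libraries where they do the work, as an engineer would, in place of code of your own. Each camera call takes 0.05 s, during which the arm holds its last target. There are 200 camera calls.

### The job

The wooden form block is standing on end on the aluminium fixture plate. Push it over towards the far fence so that it lies on its back with the raised oval facing up, then push it along the plate until it sits snug and square against both wooden fences, in their corner. Only push it - never pick it up - leave the mallet, clamp, jar and steel dolly where they are, and finish clear of everything.

Things in the scene. Friction and masses are not known exactly. Their poses are not given: they have to be found in the camera images.
- block: Loose laminated wooden form block, 40 mm (x) by 80 mm (y) by 120 mm (z), about 0.3 kg, standing on end on the plate. Origin: centre of its 40 x 80 mm foot; z runs from foot to head. Its -x face carries a raised light oval, 10 mm proud, 48 mm wide, from z = 14 to 92 mm, flat above that. Its +x face (the back) is flat and looks at the far fence, within 0.2 rad.
- block_center (a point): Centre of the block: z = 60 mm in the block's frame. Leaned about 20 degrees over its +x foot edge, the block falls on its back by itself; it then lies 40 mm high (50 mm at the oval) and 120 mm long, its x down and its z towards the far fence.
- block_head (a point): Centre of the block's head end (z = 120 mm); this end must finish against the far fence.
- block_left (a point): Centre of the block's +y side (y = 40 mm, z = 60 mm); this side must finish against the side fence. Sliding the lying block over the plate takes about 2 to 6 N, more while it rubs along a fence.
- jig: Fixture bolted to the bench: aluminium plate 300 mm (x) by 240 mm (y), 15 mm thick, with two dark wooden fences, tops 45 mm above the bench. Origin: centre of the plate's underside (bench, z = 0). x points away from the robot (within 0.35 rad) to the far fence. Inner face of the far fence: x = 115 mm, y -110 to 110. Inner face of the side fence: y = 85 mm (left), x -30 to 115.
- mallet: Wooden mallet lying on the bench left of the fixture: head 62 mm in diameter and 100 mm long, handle 22 mm thick. Origin on the bench, in mid-handle. The handle runs along x, from x = -130 mm to the head at x = 100 mm. Leave alone.
- clamp: Blue plastic spring clamp lying on the bench, about 110 x 65 mm, 24 mm high; origin on the bench at its pivot. Leave alone.
- can: Grey plastic jar with a steel cap, 56 mm in diameter, 70 mm high, standing on the bench; origin at the centre of its underside. Leave alone.
- dolly: Dark steel dolly block, 65 x 45 mm, 30 mm high, lying on the bench; origin at the centre of its underside. Leave alone.
Things that resemble listed ones, but are neither listed nor needed, are in the scene too. Leave any green or yellow look-alike of the block alone.

How it is judged (in metres and radians):
On the way:
1. the block lies on its back on the plate, oval up (angle between block's own x axis and vertical above 3.02 rad and z of block_center in the frame of jig below 0.041 m and linear speed of block below 0.1 m/s), for 0.2 s.
At the end, for the whole second after the job is handed in: The block lies flat on the plate, oval up (within 0.12 rad), head within 4 mm of the far fence, left side within 4 mm of the side fence, square to the fixture within 0.05 rad, and at rest (angle between block's own x axis and vertical above 3.02 rad and x of block_head in the frame of jig above 0.111 m and y of block_left in the frame of jig above 0.081 m and angle between the z axis of block and the x axis of jig, either way round below 0.05 rad and z of block_center in the frame of jig below 0.041 m and linear speed of block below 0.01 m/s); the robot touches nothing.
It fails at once if the block is lifted off the plate (z of block_center in the frame of jig above 0.095 m or (angle between block's own z axis and vertical above 1.25 rad and z of block_center in the frame of jig above 0.065 m)).
It fails at once if the mallet is moved more than 15 mm (distance of mallet from where it was at the start of the episode above 0.015 m).
It fails at once if the clamp is moved more than 15 mm (distance of clamp from where it was at the start of the episode above 0.015 m).
It fails at once if the can is moved more than 15 mm (distance of can from where it was at the start of the episode above 0.015 m).
It fails at once if the dolly is moved more than 15 mm (distance of dolly from where it was at the start of the episode above 0.015 m).
It also fails if it takes over 72 s, if anything falls off the work surface, if the arm or the gripper's body presses on something with over 40 N, if the wrist force passes 120 N, or if a joint passes its speed limit or range.

## Working session

There is one attempt and no reset: what is moved stays moved. The work goes in short steps, Python scripts to look and compute and a shell command to move; the robot and the scene stay as the last step left them, time stands still between calls to the robot, and variables do not carry over. Pictures are saved under pics/ and viewed, at most 10 in all, crops included, and the job is handed in when it is done.

```bash
mkdir -p pics; python3 - <<'E'
from rig import env
import cv2,numpy as np
s=env.get_state();print(s)
for c in("scene","side"):
    im=env.capture(c);cv2.imwrite(f"pics/{c}0.png",cv2.cvtColor(im,cv2.COLOR_RGB2BGR))
    for l in("block","jig","mallet","clamp","can","dolly"):
        print(c,l,[(round(d['score'],2),np.round(d['xyz']).tolist()) for d in env.tip_of(l,c)][:4])
    for l in("block_center","block_head","block_left"):
        print(c,l,[(round(d['score'],2),np.round(d['xyz']).tolist()) for d in env.tip_of(l,c)][:4])
E
```

```text
{'time_s': 0.0, 'qpos': array([ 1.05149377e+00,  5.28451378e-01,  1.43388977e+00,  1.81329092e-05,
        1.18136852e+00, -1.78519680e-01]), 'qd': array([-0.00165798, -0.00011224,  0.00163722,  0.00044974,  0.00127916,
       -0.00082708]), 'effort': array([ 1.00039630e-03, -4.40045929e+01, -1.76590794e+01,  6.34349557e-02,
        5.81026229e-02, -1.45355639e-04]), 'tcp_pos': array([208.50805421, 588.43335736, 221.5846892 ]), 'tcp_rot': array([-0.53259902, -3.09536541,  0.0031153 ]), 'contact_force': array([-0.94034045,  0.74810438, -0.65853344]), 'torque': array([-0.02961554,  0.01672339, -0.01683963]), 'finger_force': 0.0, 'grip_width': 1.0022066193224086}
scene block [(0.69, [508.0, 112.0, 15.0]), (0.68, [324.0, 208.0, -2.0]), (0.62, [358.0, -107.0, 0.0])]
scene jig [(0.69, [560.0, 110.0, -2.0])]
scene mallet [(0.89, [544.0, 354.0, -12.0]), (0.62, [512.0, 109.0, 135.0])]
scene clamp [(0.56, [508.0, -114.0, -2.0])]
scene can [(0.98, [654.0, -122.0, -5.0]), (0.68, [513.0, 111.0, 76.0])]
scene dolly [(0.89, [794.0, 169.0, -4.0])]
scene block_center [(0.94, [514.0, 108.0, 76.0]), (0
[... 334 characters left out ...]
 114.0, 11.0]), (0.58, [323.0, 205.0, 1.0])]
side jig [(0.89, [568.0, 110.0, 1.0])]
side mallet [(0.82, [547.0, 356.0, -10.0])]
side clamp [(0.61, [506.0, -113.0, 2.0]), (0.56, [540.0, 361.0, -10.0])]
side can [(0.86, [659.0, -118.0, -4.0]), (0.41, [797.0, 167.0, 3.0])]
side dolly [(0.84, [794.0, 165.0, -2.0]), (0.34, [506.0, 153.0, 74.0])]
side block_center [(0.95, [354.0, -106.0, 61.0]), (0.88, [510.0, 114.0, 75.0]), (0.63, [322.0, 202.0, 58.0]), (0.49, [512.0, 111.0, 14.0])]
side block_head [(0.86, [353.0, -103.0, 118.0]), (0.63, [330.0, 209.0, 122.0]), (0.38, [504.0, -113.0, 3.0])]
side block_left [(0.81, [323.0, -132.0, 58.0]), (0.66, [506.0, 150.0, 72.0]), (0.63, [298.0, 232.0, 60.0])]
```

View pics/scene0.png

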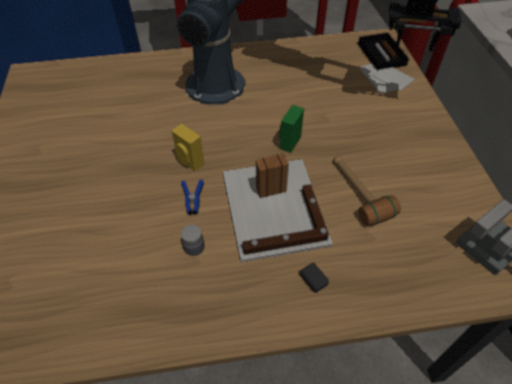

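View pics/side0.png

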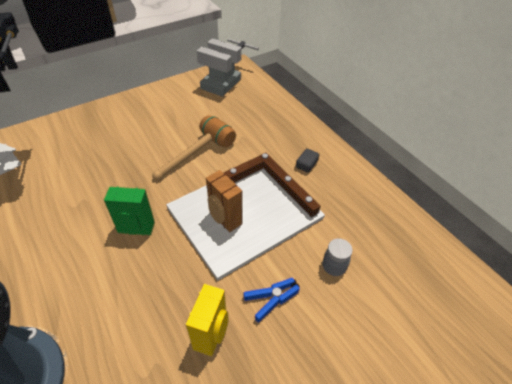

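Candidates for the block are the brown one on the plate at scene (271,175) and side (225,200), the green look-alike at scene (292,128), and the yellow one at scene (188,146). The brown one matches the description: wooden and standing on the plate. Next I'll rectify both views to the plate plane (z=15) for the close check and the yaw.

```bash
cat >h.py <<'E'
from rig import env
import cv2,numpy as np
X0,Y0,S=400,-60,1.0
def warp(im,c,z,x0=390,x1=750,y0=-60,y1=290,s=1.6):
    m=env.camera_model(c);K=np.array(m['camera_matrix']);E=np.linalg.inv(np.array(m['extrinsics']))
    H=K@np.c_[E[:3,0],E[:3,1],E[:3,2]*z+E[:3,3]]
    # out px (u,v): y=y1-u/s (left is left), x=x1-v/s (far is up)
    A=np.array([[0,-1/s,x1],[-1/s,0,y1],[0,0,1]])
    return cv2.warpPerspective(im,np.linalg.inv(H@A),(int((y1-y0)*s),int((x1-x0)*s)))
E
python3 - <<'E'
from h import *
o=[]
for c in("scene","side"):
    im=cv2.cvtColor(env.capture(c),cv2.COLOR_RGB2BGR)
    w=warp(im,c,15,s=1.1);
    for x in range(400,750,50):
        cv2.putText(w,str(x),(0,int((750-x)*1.1)),0,.3,(0,0,255))
    o.append(w)
    # plate by colour
    w2=warp(im,c,15,s=2);hsv=cv2.cvtColor(w2,cv2.COLOR_BGR2HSV)
    mk=((hsv[...,1]<40)&(hsv[...,2]>110)).astype(np.uint8)
    mk=cv2.morphologyEx(mk,cv2.MORPH_OPEN,np.ones((3,3)))
    cs,_=cv2.findContours(mk,0,2);k=max(cs,key=cv2.contourArea)
    hull=cv2.convexHull(k);(a,b),(p,q),t=cv2.minAreaRect(hull)
    print(c,"centre x,y",750-b/2,290-a/2,"size",p/2,q/2,"ang",t, "corners",[(round(750-v/2),round(290-u/2)) for u,v in cv2.boxPoints(((a,b),(p,q),t))])
cv2.imwrite("pics/w0.png",np.hstack(o))
E
```

```text
scene centre x,y 565.4935913085938 107.42599487304688 size 301.4996337890625 239.46620178222656 ang 87.50407409667969 corners [(711, 234), (721, -6), (420, -19), (410, 220)]
side centre x,y 562.9640960693359 107.22743225097656 size 300.5758056640625 243.24237060546875 ang 87.58897399902344 corners [(708, 235), (718, -8), (418, -21), (408, 222)]
```

View pics/w0.png

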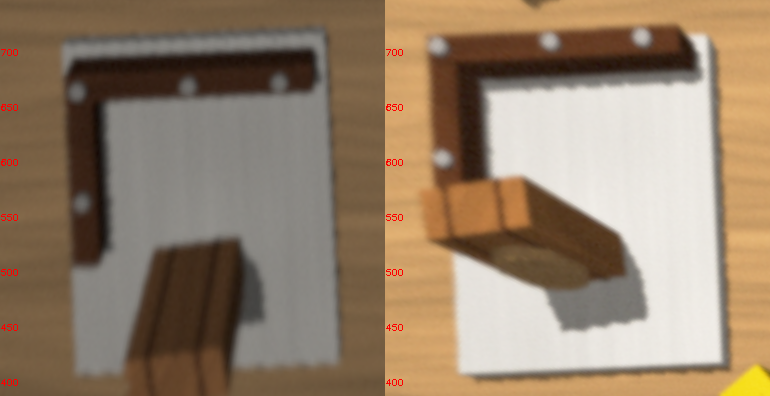

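The side view shows the brown block upright on the plate with its oval on the near face, so the choice is confirmed. The plate fit is 301x240 mm, centred at about (564,107) with yaw +0.043, and the block's far foot edge gives a block yaw of about 0.15. Next I'll work out the approach.

```bash
cat >>h.py <<'E'
from scipy.spatial.transform import Rotation as R
JC,JY=np.array([564.2,107.3]),0.043
def go(p,ydir):
    """print tool shift (m) and turn to reach world p with tool y heading ydir (mod pi)"""
    s=env.get_state();M=R.from_rotvec(s['tcp_rot']).as_matrix()
    d=M.T@(np.array(p)-s['tcp_pos'])/1000
    h=np.arctan2(M[1,1],M[0,1]);t=(ydir-h+np.pi/2)%np.pi-np.pi/2
    print("tcp",s['tcp_pos'].round(1),"shift",d.round(4),"turn",round(-t,3),"toolx",M[:2,0].round(3),"q",s['qpos'].round(2),"t",s['time_s'],"F",s['contact_force'].round(1))
def jig(p):
    c,n=np.cos(JY),np.sin(JY);return np.array([[c,n],[-n,c]])@(np.array(p)[:2]-JC)
def unjig(q):
    c,n=np.cos(JY),np.sin(JY);return np.array([[c,-n],[n,c]])@np.array(q)+JC
E
python3 - <<'E'
from h import *
P=[]
for i in range(3):
  for c in("scene","side"):
    env.capture(c)
    r={}
    for l in("block_center","block_left"):
        k=[d['xyz'] for d in env.tip_of(l,c) if np.hypot(d['xyz'][0]-510,d['xyz'][1]-125)<45 and 60<d['xyz'][2]<90]
        if k:r[l]=np.array(k[0])
    if len(r)==2:P.append(np.r_[r["block_center"],r["block_left"]])
P=np.array(P);m=P.mean(0);print(P.round().tolist(),m.round(1));d=m[3:5]-m[:2];print(np.hypot(*d),"yaw",np.arctan2(-d[0],d[1]))
go([432,99,221.6],np.pi/2+.15)
E
```

```text
[[509.0, 111.0, 76.0, 505.0, 149.0, 73.0], [511.0, 113.0, 75.0, 507.0, 151.0, 73.0], [510.0, 109.0, 77.0, 505.0, 149.0, 78.0], [512.0, 112.0, 77.0, 504.0, 152.0, 76.0], [511.0, 110.0, 75.0, 509.0, 147.0, 71.0], [510.0, 113.0, 74.0, 506.0, 152.0, 77.0]] [510.4 111.2  75.6 505.9 150.   74.5]
39.11680869168931 yaw 0.1131509815904836
tcp [208.9 589.  222.5] shift [-0.3741 -0.3873  0.0009] turn -0.491 toolx [-0.942  0.334] q [ 1.05  0.53  1.43 -0.    1.18 -0.18] t 2.0 F [-0.4 -0.8  0.1]
```

```bash
python3 -m pendant '[[[-0.04,-0.04,0,-0.05,0],[-0.08,-0.08,0,-0.1,0],[-0.12,-0.124,0,-0.2,0],[-0.16,-0.165,0,-0.3,0],[-0.2,-0.207,0,-0.4,0],[-0.24,-0.248,0,-0.47,0],[-0.28,-0.29,0,-0.47,0],[-0.32,-0.331,0,-0.47,0],[-0.36,-0.373,0,-0.47,0],[-0.374,-0.387,0,-0.47,0]]]'
python3 - <<'E'
from h import *
go([432,99,118],np.pi/2+.13)
E
```

```text
time_s: 3.25
tcp_pos: [433.9, 96.5, 222.9]
tcp_rot: [-0.196, 3.133, -0.001]
contact_force: [-0.4, 0.4, -0.4]
grip_width: 0.503
finger_force: 0.0
tcp [433.9  96.5 222.9] shift [0.0018 0.0028 0.1049] turn -0.005 toolx [-0.992 -0.125] q [-0.03  0.28  1.87 -0.    0.99 -1.73] t 3.25 F [-0.4  0.4 -0.4]
```

```bash
python3 -m pendant '[[[0,0.004,0.04,0,0],[0,0.004,0.08,0,0],[0,0.004,0.104,0,0],[0,0.004,0.104,0,0],[-0.01,0.004,0.104,0,0],[-0.02,0.004,0.104,0,0],[-0.03,0.004,0.104,0,0],[-0.035,0.004,0.104,0,0],[-0.04,0.004,0.104,0,0],[-0.04,0.004,0.104,0,0]]]'
python3 - <<'E'
from h import *
o=[]
for c in("side",):
    im=cv2.cvtColor(env.capture(c),cv2.COLOR_RGB2BGR);o.append(cv2.resize(im[120:300,130:350],None,fx=3,fy=3))
cv2.imwrite("pics/a1.png",o[0])
E
```

```text
time_s: 4.5
tcp_pos: [471.4, 108.5, 118.5]
tcp_rot: [-0.203, 3.135, -0.0]
contact_force: [-1.0, 0.2, 0.2]
grip_width: 0.497
finger_force: 0.0
```

View pics/a1.png

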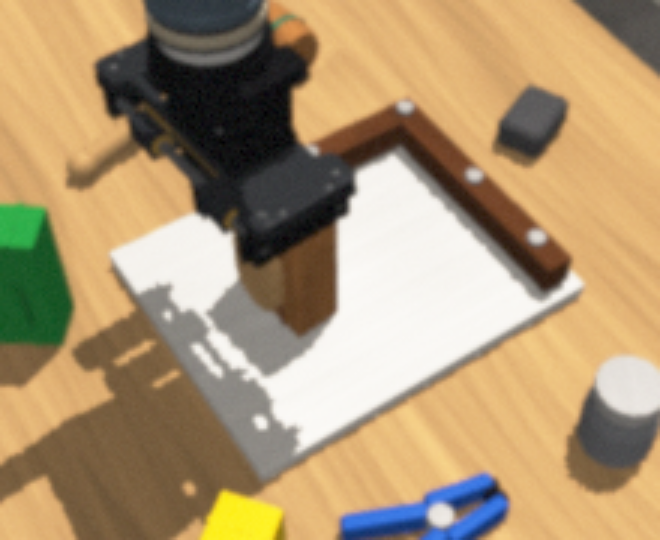

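The tool is behind the upright block, with the head at crop (300,215), and there is no contact yet. Now I'll topple it.

```bash
python3 -m pendant '[[[-0.006,0,0,0,0],[-0.012,0,0,0,0],[-0.018,0,0,0,0],[-0.024,0,0,0,0],[-0.03,0,0,0,0],[-0.036,0,0,0,0],[-0.042,0,0,0,0],[-0.048,0,0,0,0],[-0.052,0,0,0,0],[-0.052,0,0,0,0]]]'
python3 - <<'E'
from h import *
im=cv2.cvtColor(env.capture("side"),cv2.COLOR_RGB2BGR);cv2.imwrite("pics/a2.png",cv2.resize(im[120:300,130:350],None,fx=3,fy=3))
for l in("block_center","block_head"): print([(round(d['score'],2),d['xyz'].round() if hasattr(d['xyz'],'round') else d['xyz']) for d in env.tip_of(l,"side")])
E
```

```text
time_s: 5.8
tcp_pos: [523.1, 115.1, 118.5]
tcp_rot: [-0.203, 3.135, -0.0]
contact_force: [0.2, 0.3, 1.3]
grip_width: 0.502
finger_force: 0.0
[(0.75, [320.9, 203.8, 60.8]), (0.74, [574.9, 120.4, 56.9]), (0.72, [506.1, -111.7, 0.4]), (0.63, [356.1, -108.2, 62.1])]
[(0.94, [627.3, 126.6, 83.6]), (0.74, [542.7, 360.9, -13.2]), (0.58, [356.6, -104.6, 118.3])]
```

View pics/a2.png

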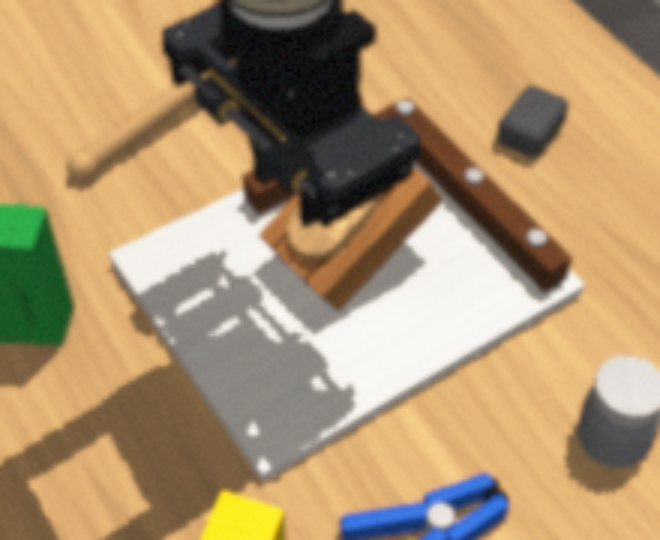

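The block is falling with its oval up. I'll back off, let it settle and measure.

```bash
python3 -m pendant '[[[0.02,0,0,0,0],[0.04,0,0,0,0],[0.06,0,0,0,0],[0.075,0,0,0,0],[0.075,0,0,0,0],[0.075,0,0,0,0],[0.075,0,0,0,0],[0.075,0,0,0,0],[0.075,0,0,0,0],[0.075,0,0,0,0]]]'
python3 - <<'E'
from h import *
for i in range(2):
 for c in("scene","side"):
  im=cv2.cvtColor(env.capture(c),cv2.COLOR_RGB2BGR)
  for l in("block_center","block_head","block_left"):
    print(c,l,[(round(d['score'],2),np.round(d['xyz']).tolist(),jig(d['xyz']).round().tolist()) for d in env.tip_of(l,c) if abs(d['xyz'][1]-110)<70 and d['xyz'][0]>450])
cv2.imwrite("pics/a3.png",cv2.resize(im[120:300,130:350],None,fx=3,fy=3))
E
```

```text
time_s: 7.2
tcp_pos: [448.4, 105.5, 118.5]
tcp_rot: [0.203, -3.135, 0.0]
contact_force: [-0.4, -1.1, -0.3]
grip_width: 0.503
finger_force: 0.0
scene block_center [(0.68, [593.0, 122.0, 38.0], [29.0, 14.0])]
scene block_head [(0.71, [654.0, 126.0, 33.0], [90.0, 15.0])]
scene block_left [(0.64, [588.0, 158.0, 32.0], [26.0, 49.0])]
side block_center [(0.77, [593.0, 124.0, 32.0], [30.0, 16.0])]
side block_head [(0.66, [653.0, 131.0, 32.0], [89.0, 20.0])]
side block_left [(0.91, [587.0, 165.0, 36.0], [25.0, 56.0])]
scene block_center [(0.94, [591.0, 120.0, 38.0], [28.0, 12.0]), (0.52, [558.0, 110.0, -2.0], [-7.0, 3.0])]
scene block_head [(0.79, [656.0, 128.0, 33.0], [93.0, 17.0])]
scene block_left [(0.64, [530.0, 112.0, 35.0], [-33.0, 6.0]), (0.57, [587.0, 156.0, 33.0], [25.0, 48.0])]
side block_center [(0.69, [592.0, 122.0, 37.0], [29.0, 14.0])]
side block_head [(0.97, [652.0, 126.0, 34.0], [89.0, 15.0]), (0.56, [568.0, 114.0, -2.0], [4.0, 6.0])]
side block_left [(0.72, [588.0, 162.0, 34.0], [26.0, 53.0])]
```

View pics/a3.png

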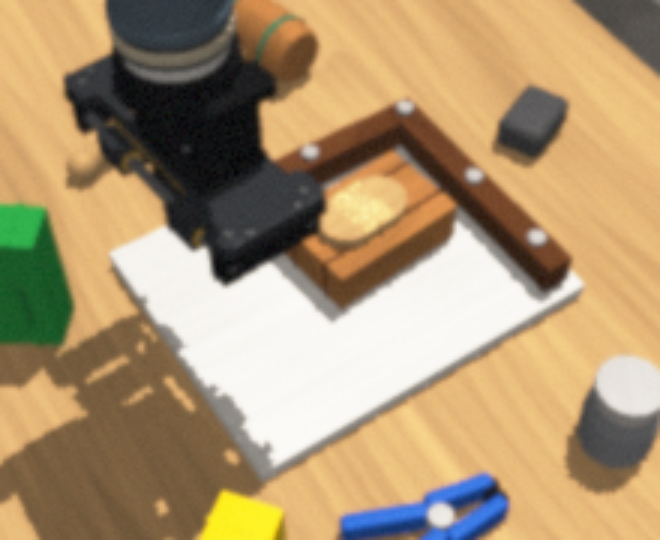

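The block lies on its back, oval up (crop (370,205)), centred at jig (29,14), with its head about 25 mm short of the far fence. Next I'll drop behind the foot.

```bash
python3 - <<'E'
from h import *
go([*unjig([-70,14]),32],np.pi/2+JY)
E
```

```text
tcp [448.3 105.5 118.6] shift [-0.0466  0.0069  0.0866] turn 0.086 toolx [-0.992 -0.129] q [-0.01  0.49  1.94 -0.    0.72 -1.71] t 8.0 F [-0.  -0.4  0. ]
```

```bash
python3 -m pendant '[[[0,0.007,0.04,0.05,0],[0,0.007,0.08,0.086,0],[-0.015,0.007,0.087,0.086,0],[-0.03,0.007,0.087,0.086,0],[-0.047,0.007,0.087,0.086,0],[-0.047,0.007,0.087,0.086,0],[-0.047,0.007,0.087,0.086,0],[-0.047,0.007,0.087,0.086,0],[-0.047,0.007,0.087,0.086,0],[-0.047,0.007,0.087,0.086,0]]]'
python3 -m pendant '[[[-0.007,0,0,0,0],[-0.014,0,0,0,0],[-0.021,0,0,0,0],[-0.028,0,0,0,0],[-0.033,0,0,0,0],[-0.038,0,0,0,0],[-0.043,0,0,0,0],[-0.047,0,0,0,0],[-0.05,0,0,0,0],[-0.05,0,0,0,0]]]'
python3 - <<'E'
from h import *
go([0,0,0],np.pi/2+JY);print(jig(env.get_state()['tcp_pos']))
E
```

```text
time_s: 9.25
tcp_pos: [493.8, 118.4, 31.6]
tcp_rot: [0.068, -3.14, 0.0]
contact_force: [-0.2, 0.6, 0.4]
grip_width: 0.504
finger_force: 0.0
time_s: 10.5
tcp_pos: [544.8, 120.5, 31.6]
tcp_rot: [-0.068, 3.139, -0.0]
contact_force: [-0.5, 0.2, 0.5]
grip_width: 0.503
finger_force: 0.2
tcp [544.8 120.5  31.6] shift [ 0.5495 -0.0969  0.0308] turn 0.0 toolx [-0.999 -0.043] q [ 0.02  0.73  1.74 -0.    0.67 -1.6 ] t 10.5 F [-0.5  0.2  0.5]
[-18.79709267  14.02909894]
```

```bash
python3 -m pendant '[[[-0.001,0,0,0,0],[-0.002,0,0,0,0],[-0.0025,0,0,0,0],[-0.003,0,0,0,0],[-0.0035,0,0,0,0],[-0.004,0,0,0,0],[-0.0045,0,0,0,0],[-0.005,0,0,0,0],[-0.0055,0,0,0,0],[-0.006,0,0,0,0]]]'
python3 - <<'E'
from h import *
print(jig(env.get_state()['tcp_pos']))
for c in("scene","side"):
  env.capture(c)
  for l in("block_center","block_head","block_left"):
    print(c,l,[(round(d['score'],2),np.round(d['xyz']).tolist(),jig(d['xyz']).round().tolist()) for d in env.tip_of(l,c) if abs(d['xyz'][1]-110)<70 and d['xyz'][0]>450])
E
```

```text
time_s: 11.75
tcp_pos: [548.5, 120.9, 31.4]
tcp_rot: [0.068, -3.138, 0.0]
contact_force: [-5.9, 0.1, 4.8]
grip_width: 0.498
finger_force: 3.1
[-15.09801958  14.2289736 ]
scene block_center [(0.56, [617.0, 118.0, 37.0], [54.0, 9.0])]
scene block_head [(0.75, [680.0, 114.0, 35.0], [115.0, 2.0])]
scene block_left [(0.74, [620.0, 152.0, 33.0], [58.0, 42.0])]
side block_center [(0.78, [615.0, 118.0, 34.0], [51.0, 8.0])]
side block_head [(0.76, [679.0, 119.0, 33.0], [115.0, 7.0])]
side block_left [(0.67, [618.0, 159.0, 33.0], [56.0, 49.0])]
```

The block is against the far fence, with about 6 N reaction. Now I'll lift clear, turn a quarter and move round to the right side.

```bash
python3 -m pendant '[[[0.02,0,0,0,0],[0.02,0,-0.05,0.0,0],[0.02,0,-0.1,0.18,0],[0.0,-0.03,-0.1,0.36,0],[-0.02,-0.06,-0.1,0.54,0],[-0.05,-0.089,-0.1,0.72,0],[-0.07,-0.089,-0.1,0.9,0],[-0.07,-0.089,-0.1,1.08,0],[-0.07,-0.089,-0.1,1.26,0],[-0.07,-0.089,-0.1,1.44,0]]]'
python3 - <<'E'
from h import *
for l in("block_center","block_left"):
 for c in("scene","side"):
  env.capture(c)
  print(c,l,[(round(d['score'],2),jig(d['xyz']).round().tolist()) for d in env.tip_of(l,c) if abs(d['xyz'][1]-110)<70 and d['xyz'][0]>450])
print(jig(env.get_state()['tcp_pos']))
go([*unjig([55,-70]),32],JY)
E
```

```text
time_s: 13.4
tcp_pos: [626.2, 34.5, 131.8]
tcp_rot: [2.025, 2.396, 0.005]
contact_force: [0.5, 0.3, -0.7]
grip_width: 0.502
finger_force: 0.0
scene block_center [(0.64, [54.0, 6.0])]
side block_center [(0.95, [55.0, 13.0])]
scene block_left [(0.96, [55.0, 46.0])]
side block_left [(0.67, [56.0, 50.0])]
[ 56.75133361 -74.88525695]
tcp [624.1  34.9 131.6] shift [ 0.0051 -0.0012  0.0996] turn 0.132 toolx [-0.174  0.985] q [-0.12  0.64  1.51 -0.    0.99 -0.3 ] t 13.8 F [ 0.4 -0.7  0.4]
```

```bash
python3 -m pendant '[[[0,-0.001,0.03,0.13,0],[0,-0.001,0.06,0.13,0],[0,-0.001,0.09,0.13,0],[0,-0.001,0.1,0.13,0],[0,-0.001,0.1,0.13,0],[0.005,-0.001,0.1,0.13,0],[0.01,-0.001,0.1,0.13,0],[0.015,-0.001,0.1,0.13,0],[0.015,-0.001,0.1,0.13,0],[0.015,-0.001,0.1,0.13,0]]]'
python3 -m pendant '[[[0.006,0,0,0,0],[0.012,0,0,0,0],[0.018,0,0,0,0],[0.024,0,0,0,0],[0.03,0,0,0,0],[0.036,0,0,0,0],[0.042,0,0,0,0],[0.046,0,0,0,0],[0.05,0,0,0,0],[0.052,0,0,0,0]]]'
python3 - <<'E'
from h import *
print(jig(env.get_state()['tcp_pos']))
E
```

```text
time_s: 15.05
tcp_pos: [620.3, 49.7, 31.7]
tcp_rot: [2.171, 2.27, 0.0]
contact_force: [0.5, 0.4, 0.1]
grip_width: 0.499
finger_force: 0.0
time_s: 16.3
tcp_pos: [617.8, 101.8, 31.5]
tcp_rot: [-2.172, -2.27, 0.0]
contact_force: [0.5, -1.0, -0.7]
grip_width: 0.5
finger_force: 0.8
[53.31534622 -7.79625912]
```

```bash
python3 -m pendant '[[[0.001,0,0,0,0],[0.002,0,0,0,0],[0.0025,0,0,0,0],[0.003,0,0,0,0],[0.0035,0,0,0,0],[0.004,0,0,0,0],[0.0045,0,0,0,0],[0.005,0,0,0,0],[0.0055,0,0,0,0],[0.006,0,0,0,0]]]'
python3 - <<'E'
from h import *
print(jig(env.get_state()['tcp_pos']))
E
```

```text
time_s: 17.55
tcp_pos: [617.7, 106.3, 31.6]
tcp_rot: [2.17, 2.27, -0.002]
contact_force: [-0.7, -7.0, -0.6]
grip_width: 0.5
finger_force: 3.5
[53.40255024 -3.27797983]
```

```bash
python3 -m pendant '[[[0.0005,0,0,0,0],[0.001,0,0,0,0],[0.0015,0,0,0,0],[0.002,0,0,0,0],[0.0025,0,0,0,0],[0.003,0,0,0,0],[0.003,0,0,0,0],[0.003,0,0,0,0],[0.003,0,0,0,0],[0.003,0,0,0,0]]]'
python3 - <<'E'
from h import *
print(jig(env.get_state()['tcp_pos']))
E
python3 -m pendant '[[[-0.02,0,0,0,0],[-0.03,0,0,0,0],[-0.03,0,-0.05,0,0],[-0.03,0,-0.1,0,0],[-0.06,0,-0.12,-0.18,0],[-0.09,0,-0.12,-0.36,0],[-0.09,0,-0.12,-0.54,0],[-0.09,-0.06,-0.12,-0.72,0],[-0.09,-0.11,-0.12,-0.9,0],[-0.09,-0.14,-0.12,-1.08,0]]]'
python3 - <<'E'
from h import *
o=[]
for c in("scene","side"):
  im=cv2.cvtColor(env.capture(c),cv2.COLOR_RGB2BGR)
  o.append(cv2.resize(im[150:270,210:345] if c=="scene" else im[140:260,180:315],None,fx=2.9,fy=4))
  for l in("block_center","block_head","block_left"):
    print(c,l,[(round(d['score'],2),jig(d['xyz']).round().tolist()) for d in env.tip_of(l,c) if abs(d['xyz'][1]-120)<90 and d['xyz'][0]>450])
cv2.imwrite("pics/b1.png",np.hstack(o))
print(jig(env.get_state()['tcp_pos']));go([*unjig([-40,40]),32],np.pi/2+JY)
E
```

```text
time_s: 18.8
tcp_pos: [617.7, 106.4, 31.6]
tcp_rot: [2.168, 2.269, -0.007]
contact_force: [-1.5, -14.7, -0.8]
grip_width: 0.499
finger_force: 7.2
[53.42206935 -3.21986708]
time_s: 20.05
tcp_pos: [478.6, 15.1, 151.6]
tcp_rot: [-0.687, -3.063, -0.001]
contact_force: [0.3, -1.0, -0.3]
grip_width: 0.496
finger_force: 0.0
scene block_center [(0.88, [54.0, 48.0])]
scene block_head [(0.86, [119.0, 42.0])]
scene block_left [(0.59, [57.0, 84.0])]
side block_center [(0.92, [53.0, 49.0])]
side block_head [(0.7, [114.0, 46.0])]
side block_left [(0.89, [55.0, 89.0])]
[-84.76908752 -89.43252954]
tcp [483.4  14.3 151.7] shift [0.0217 0.1352 0.1197] turn -0.491 toolx [-0.902  0.433] q [-0.2   0.45  1.85  0.    0.84 -1.33] t 20.45 F [-0.7  0.   0.1]
```

View pics/b1.png

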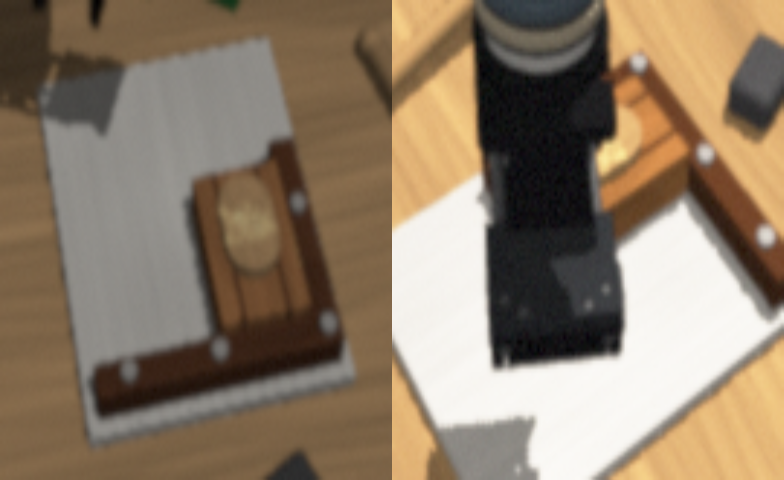

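The block sits in the corner with the oval up (left crop (248,222)), and no movement came when the side force doubled. One last press on the foot will make sure of the head gap.

```bash
python3 -m pendant '[[[0.02,0.04,0,-0.17,0],[0.025,0.08,0,-0.34,0],[0.025,0.133,0,-0.49,0],[0.025,0.133,0,-0.49,0],[0.025,0.133,0.04,-0.49,0],[0.025,0.133,0.08,-0.49,0],[0.025,0.133,0.12,-0.49,0],[0.025,0.133,0.12,-0.49,0],[0.025,0.133,0.12,-0.49,0],[0.025,0.133,0.12,-0.49,0]]]'
python3 - <<'E'
from h import *
print(jig(env.get_state()['tcp_pos']))
go([*unjig([-16,38]),32],np.pi/2+JY)
E
```

```text
time_s: 21.7
tcp_pos: [517.9, 145.1, 33.2]
tcp_rot: [-0.067, 3.138, 0.0]
contact_force: [-0.7, -0.2, 0.2]
grip_width: 0.497
finger_force: 0.0
[-44.67486171  39.76013449]
tcp [517.9 145.1  33.2] shift [-0.0287 -0.0018  0.0013] turn -0.0 toolx [-0.999 -0.043] q [ 0.07  0.71  1.79 -0.    0.64 -1.55] t 21.7 F [-0.7 -0.2  0.2]
```

```bash
python3 -m pendant '[[[-0.007,0,0,0,0],[-0.014,0,0,0,0],[-0.02,0,0,0,0],[-0.024,0,0,0,0],[-0.026,0,0,0,0],[-0.028,0,0,0,0],[-0.029,0,0,0,0],[-0.03,0,0,0,0],[-0.032,0,0,0,0],[-0.034,0,0,0,0]]]'
python3 - <<'E'
from h import *
print(jig(env.get_state()['tcp_pos']))
E
```

```text
time_s: 22.95
tcp_pos: [547.4, 146.5, 31.3]
tcp_rot: [0.068, -3.134, 0.001]
contact_force: [-7.3, 0.0, 4.0]
grip_width: 0.502
finger_force: 3.5
[-15.14064844  39.93640317]
```

It stopped at the same x (-15.1) as the first press, so the head is on the far fence. I'll retreat and check.

```bash
python3 -m pendant '[[[0.01,0,0,0,0],[0.025,0,0,0,0],[0.035,0,0,0,0],[0.035,0,-0.05,0,0],[0.035,-0.03,-0.1,0,0],[0.06,-0.06,-0.15,0,0],[0.08,-0.09,-0.17,0,0],[0.08,-0.12,-0.17,0,0],[0.08,-0.12,-0.17,0,0],[0.08,-0.12,-0.17,0,0]]]'
python3 - <<'E'
from h import *
im=cv2.cvtColor(env.capture("scene"),cv2.COLOR_RGB2BGR);w=warp(im,"scene",55,x0=540,x1=720,y0=0,y1=230,s=3)
cv2.imwrite("pics/c1.png",w)
for c in("scene","side"):
  env.capture(c)
  for l in("block_center","block_head","block_left","mallet","can","dolly","clamp"):
    print(c,l,[(np.round(d['xyz']).tolist(),jig(d['xyz']).round().tolist()) for d in env.tip_of(l,c)[:1]])
E
```

```text
time_s: 24.2
tcp_pos: [475.6, 23.7, 201.4]
tcp_rot: [0.067, -3.141, -0.001]
contact_force: [-0.5, 1.0, 0.5]
grip_width: 0.497
finger_force: 0.0
scene block_center [([326.0, 206.0, 60.0], [-233.0, 109.0])]
scene block_head [([354.0, -108.0, 117.0], [-220.0, -207.0])]
scene block_left [([325.0, -135.0, 66.0], [-249.0, -231.0])]
scene mallet [([549.0, 352.0, -7.0], [-5.0, 245.0])]
scene can [([654.0, -125.0, -3.0], [80.0, -236.0])]
scene dolly [([797.0, 171.0, -4.0], [235.0, 54.0])]
scene clamp [([506.0, -111.0, -2.0], [-68.0, -216.0])]
side block_center [([323.0, 202.0, 56.0], [-237.0, 105.0])]
side block_head [([352.0, -107.0, 120.0], [-221.0, -205.0])]
side block_left [([327.0, -134.0, 61.0], [-247.0, -231.0])]
side mallet [([542.0, 359.0, -11.0], [-12.0, 252.0])]
side can [([658.0, -119.0, -4.0], [84.0, -230.0])]
side dolly [([794.0, 169.0, -1.0], [232.0, 52.0])]
side clamp [([504.0, -115.0, 0.0], [-69.0, -219.0])]
```

View pics/c1.png

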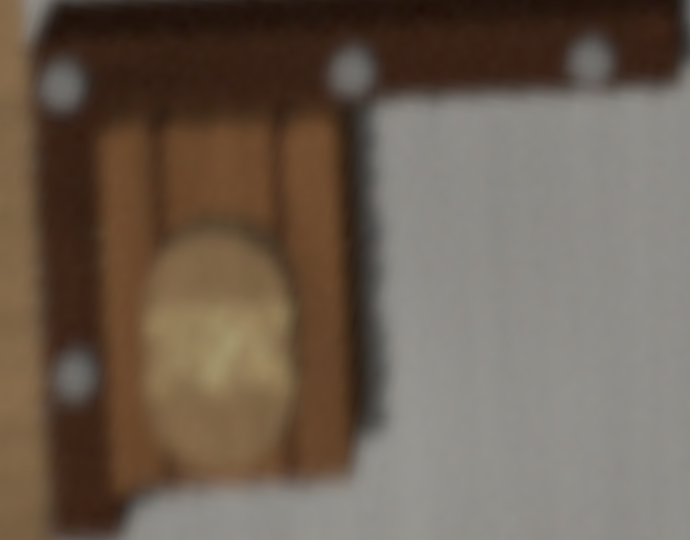

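The block fills the corner with no gaps: left edge (98,110) to (112,490), foot edge at row 480. Its sides run parallel to the fences, and the other objects are where they were.

```bash
python3 -c "
from rig import env
print(env.close_job())"
```

```text
the job is handed in; nothing more can be done
None
```

The block was pushed over onto its back with the oval up and now sits snug and square in the corner of both fences; the other objects are where they were, the arm is clear, and the job is handed in (no verdict was returned).

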